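# Let the tipped paint pail back upright on its ratchet stand

### The job

The paint pail on the blue tipping stand has been wound over and is held there by a ratchet. Lift the red pawl handle right up and leave it there, take the load on the orange crank grip by winding a touch further so that the pawl springs clear, then let the crank turn back slowly under control, never letting it run, until the pail is fully upright against its stop. Finally put the red pawl handle fully down again and leave the other goods on the counter where they are.

Things in the scene. Friction and masses are not known exactly. Their poses are not given: they have to be found in the camera images.
- stand: fixed blue stand carrying a white paint pail, base 270 x 270 x 12 mm; origin on the table under the middle of the pail, z up. Directions below are in this frame: the axle runs along y at height 155 mm, crank and ratchet are on the -y side, the pail's top tips towards +x
- guard (a point): middle of a yellow guard tube 16 mm thick, height 325 mm, y = -185 mm, running along x from -50 to +100 mm, then down to the base on a post at x = 120, y = -125 mm. It lies above the crank grip: a gripper pointing straight down on the grip hits it; one leaning about 40 degrees outwards (body towards -y, fingers pointing down and towards +y) passes outside it
- axle (a point): point on the axle line, at stand x = 0, y = -195 mm, height 155 mm; axes as the stand's
- cradle (a joint): turn of pail, ratchet wheel and crank together about the stand's +y axis, rad: 0 = pail upright against its stop, grows as it tips, up to 2.15. Starts held by the ratchet somewhere from 1.0 to 1.7 (it can hold every 0.09). The weight pulls towards 0 with up to about 1.2 N m; let go with the pawl clear, it runs back at once
- crank_grip (a point): middle of the orange crank grip: a free-spinning round sleeve 24 mm thick, 68 mm long along the stand's y (y = -154 to -222 mm, this point at -190). It turns at 90 mm radius about the axle: stand x = 90 sin(a), height 155 + 90 cos(a) mm, with a = cradle - 0.95. The weight pushes it with up to about 14 N
- pawl_lever (a joint): pawl handle, rad: 0 = down, grows as lifted, up to 0.6; stiff (3 to 5 N at its end), stays where left. Down, the pawl is sprung into the teeth. Above 0.4 a spring pulls the pawl out, but under load the hooked tooth keeps it caught until the crank is wound on 0.05 to 0.15 rad (cradle growing); then it springs clear and stays clear while the handle is up
- pawl_pivot (a point): pivot of the pawl handle, at stand x = 60 mm, y = -115 mm, height 211 mm
- pawl_handle (a point): middle of the red cross bar at the end of the pawl handle: round, 18 mm thick, 80 mm long along the stand's y (y = -70 to -150 mm, this point at -102). Its 10 mm rod to the pivot runs at y = -128 mm, so grip it inboard of the rod, at this point. When down it lies 170 mm towards -x from the pivot and 10 mm above it; it moves up on an arc about the pivot
- bottle_a: bystander: grey bottle with red cap, 64 mm across, 210 mm tall; origin under its centre
- bottle_b: bystander: second grey bottle with red cap, 64 mm across, 210 mm tall; origin under its centre
- jar: bystander: amber jar with black lid, 90 mm across, 130 mm tall; origin under its centre
- tin_a: bystander: small orange tin, 72 mm across, 78 mm tall, standing about 250 to 290 mm out from the pail on the crank side; origin under its centre
- tin_b: bystander: orange tin with a white band, 100 mm across, 110 mm tall; origin under its centre
- tape: bystander: yellow roll of tape lying flat, 100 mm across, 45 mm tall; origin under its centre
- brush: bystander: paint brush, 200 mm long, lying flat

How it is judged:
By the outcome, as a careful person would: the job done as asked, in the order asked, and still so for the second after the job is handed in, with the robot touching nothing.
It also fails if it takes over 61 s, if anything falls off the work surface, if the arm or the gripper's body presses on something with over 40 N, if the wrist force passes 120 N, or if a joint passes its speed limit or range.

### The arm

A 6-joint arm with a two-finger parallel gripper is mounted at the origin on the work surface. World frame = base frame: x ahead of the robot, y to its left, z up, the work surface at z = 0. Lengths are in mm, angles in rad, forces in N, time in s.
With the tool pointing down it reaches from about 375 to 750 mm from the base axis. Payload 9 kg.
Tool frame: the origin (TCP) lies midway between the tips of the shut fingers; the grasp point (between the pads) lies arm.grasp_offset behind it (arm.grasp_offset is the distance from the TCP to the grasp point, in mm); z points along the fingers, y is the line along which they close (so a half turn about z gives the same grasp; the last joint's range is limited). The gripper opens to 85 mm and grips with 20 to 120 N. Pads are 22 mm wide; open, the fingers measure 114 mm over their backs; the gripper's body (76 mm by 85 mm) begins 54 mm behind the grasp point. The pads swing forward as they close: fully open they stand 13 mm farther back than shut.
Start: joints at [-1.356, 0.104, 0.097, 1.564, 0, 1.353], TCP at [251.662, -544.704, 231.331] pointing down, gripper open.
Joint ranges: [-2.99, 2.99], [-0.84, 1.86], [-1.1, 1.16], [-1.84, 2.11], [-1.51, 1.56], [-3.14, 3.14]. Speed limits (rad/s): [2.22, 2.22, 2.57, 3.14, 3.14, 3.14].

### API

Orientations are given as a 3x3 rotation matrix whose columns are the frame's x, y, z axes.
In Python, from station import arm gives the robot as it stands.
- The arm moves only by the shell command python3 drive.py 'ROWS' [OPENING]. ROWS is a JSON list of rows, 1 to 8 of them, each an object with the fields trans (a list: dx, dy, dz in mm), rot (a list: a rotation vector rx, ry, rz in rad); a field left out counts as zero; each row is the pose to reach, as a shift and turn from the pose commanded when the command began, along the tool's axes at that moment; what a row does not reach only later rows make up. A row lasts 1/10 s, in which the tool goes at most 50 mm and 0.15 rad, less where a joint would pass 70% of its speed; a pose out of reach is approached as far as the arm can. OPENING is the finger opening in mm, set as the command begins (- or left out keeps the last). The fingers move at their own pace and stop on an object; the grip force is fixed at half the most. Time passes only in rows, so rows that do not move let the fingers close. It prints the time, the measured TCP pose, the force, the opening and the grip force at its end. Input that does not fit is refused with a message, and nothing moves.
- arm.get_state(): the state, without advancing time (a new reading comes with each control period).
- arm.grab_frame(name): name is "scene" or "side" or "wrist"; returns a dict with "image" (420x560x3 uint8, red, green, blue), "fx", "fy", "cx", "cy" (pixels), "extrinsics" (4x4, takes a point from camera to world coordinates); the wrist camera has in their place "hand_eye" (4x4, takes a point from camera to tool coordinates, whose origin is the TCP and whose axes are the flange's). Camera axes: x right, y up, looking along -z (the intrinsics and any distortion apply to the point x, -y, -z); pixel columns grow to the right and rows downward; lengths in mm; the calibration is good to about 2 mm. A picture is of the moment at which its call begins: read the wrist's pose just before it. There is no depth.
- arm.job_done(): hands the job in; it is judged then, once.
The state is a dict: "time_s": time; "joints": joint angles; "qd": joint speeds; "effort": joint torques, N m; "position": TCP position; "eef_rot": TCP orientation; "wrist_force": force on the tool from outside, world axes, zero at the start; "ft_torque": the same for the moment, N m; "width": finger opening in mm; "finger_force": force on a finger pad.
Only numpy, scipy, OpenCV 4.12 (cv2) and the standard library are available. Lean on these libraries where they do the work, as an engineer would, in place of code of your own. Each camera call takes 0.05 s, during which the arm holds its last target. There are 200 camera calls.

## Working session

There is one attempt and no reset: what is moved stays moved. The work goes in short steps, Python scripts to look and compute and a shell command to move; the robot and the scene stay as the last step left them, time stands still between calls to the robot, and variables do not carry over. Pictures are saved under pics/ and viewed, at most 10 in all, crops included, and the job is handed in when it is done.

```bash
ls; mkdir -p pics
python3 - <<'E'
from station import arm
import cv2,numpy as np
s=arm.get_state();print({k:np.round(v,3).tolist() for k,v in s.items()},arm.grasp_offset)
for n in("scene","side"):
    f=arm.grab_frame(n);np.save(f"pics/{n}0.npy",f["image"])
    print(n,{k:np.round(f[k],4).tolist() for k in f if k!="image"})
    cv2.imwrite(f"pics/{n}0.png",cv2.resize(f["image"][:,:,::-1],(800,600),interpolation=cv2.INTER_CUBIC))
E
```

```text
drive.py
pics
station.py
{'time_s': 0.0, 'joints': [-1.356, 0.105, 0.096, 1.564, 0.0, 1.353], 'qd': [0.0, -0.0, 0.0, -0.0, -0.0, -0.001], 'effort': [-0.0, -55.693, 50.365, 0.017, -0.0, -0.0], 'position': [251.608, -544.324, 230.512], 'eef_rot': [[0.908, 0.419, -0.0], [0.419, -0.908, 0.001], [0.0, -0.001, -1.0]], 'wrist_force': [-1.112, -0.764, -0.296], 'ft_torque': [0.002, -0.041, 0.013], 'finger_force': 0.0, 'width': 85.38} 18.700000000000003
scene {'fx': 406.3664, 'fy': 406.3664, 'cx': 277.3748, 'cy': 207.2022, 'extrinsics': [[0.8569, -0.4334, 0.2791, 804.7446], [0.5155, 0.7158, -0.471, -558.4626], [0.0044, 0.5474, 0.8368, 1156.7116], [0.0, 0.0, 0.0, 1.0]]}
side {'fx': 390.834, 'fy': 390.834, 'cx': 277.5667, 'cy': 210.0709, 'extrinsics': [[-0.9808, 0.125, -0.1499, 303.9791], [-0.1946, -0.5682, 0.7996, 1019.0744], [0.0148, 0.8134, 0.5816, 942.1096], [0.0, 0.0, 0.0, 1.0]]}
```

View pics/scene0.png

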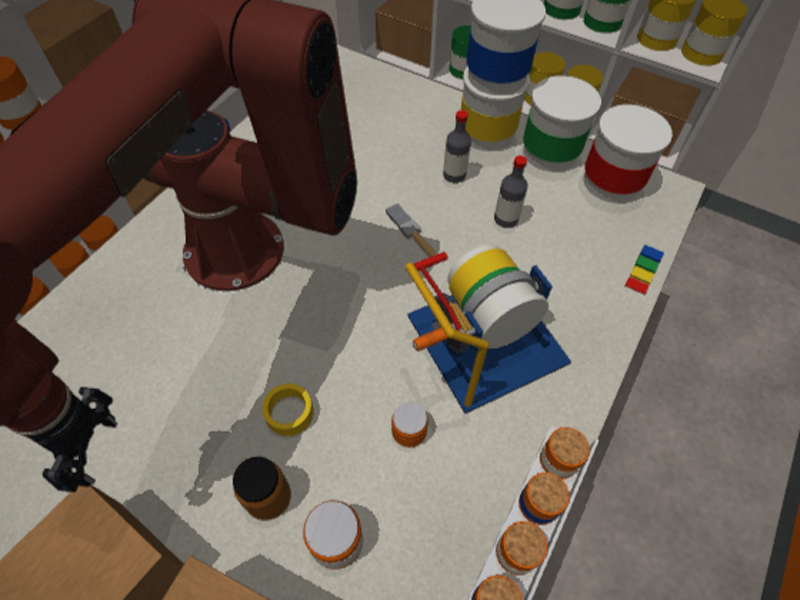

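View pics/side0.png

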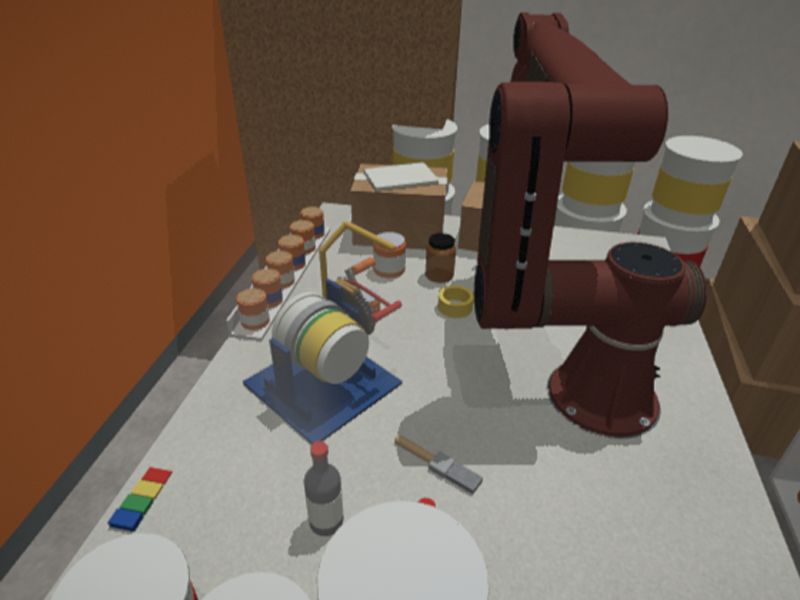

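The scene picture shows the stand base at about (409,313)-(468,410)-(569,360), the orange grip at (432,340), the red bar at (431,261), the guard from (410,267) to (455,332) and tin_a at (410,425). In the side picture the base corners are at (244,382), (317,440) and (401,382), and the red bar is at (385,310). I'll crop both for closer reading.

Run:
```python
import cv2,numpy as np
a=np.load("pics/scene0.npy")[:,:,::-1][165:305,270:410]
b=np.load("pics/side0.npy")[:,:,::-1][140:320,160:300]
a=cv2.resize(a,(560,560),interpolation=cv2.INTER_CUBIC)
cv2.imwrite("pics/c1.png",a)
cv2.imwrite("pics/c2.png",cv2.resize(b,None,fx=3.3333,fy=3.3333,interpolation=cv2.INTER_CUBIC))
```

```text
(no output)
```

View pics/c1.png

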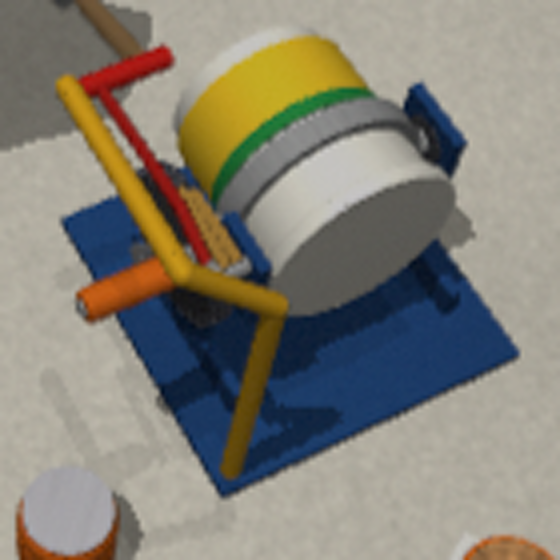

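View pics/c2.png

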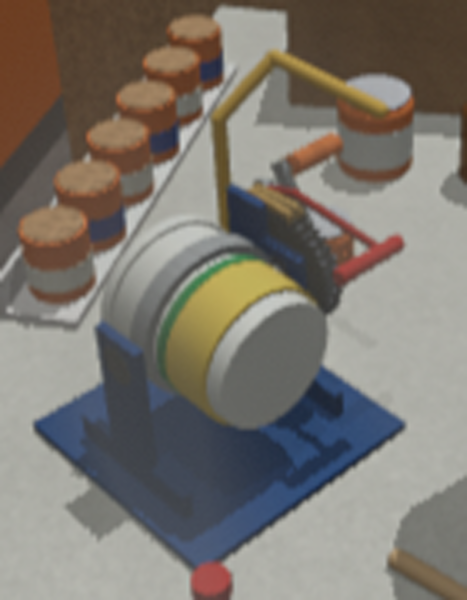

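```bash
cat > h.py <<'E'
import numpy as np
from scipy.spatial.transform import Rotation as R
def proj(f,P):
    E=np.array(f["extrinsics"]);p=(np.atleast_2d(P)-E[:3,3])@E[:3,:3]
    return np.c_[f["cx"]+f["fx"]*p[:,0]/-p[:,2], f["cy"]+f["fy"]*p[:,1]/p[:,2]]
def ray(f,u,v,z):
    E=np.array(f["extrinsics"]);d=E[:3,:3]@[(u-f["cx"])/f["fx"],-(v-f["cy"])/f["fy"],-1]
    return E[:3,3]+d*(z-E[2,3])/d[2]
def grip(c,y=-190): a=c-.95; return [90*np.sin(a),y,155+90*np.cos(a)]
def bar(q,y=-102):
    c,s=np.cos(q),np.sin(q); return [60-170*c+10*s,y,211+10*c+170*s]
def W(st,P):
    c,s=np.cos(st[2]),np.sin(st[2]); return np.atleast_2d(P)@np.array([[c,s,0],[-s,c,0],[0,0,1]])+[st[0],st[1],0]
E
python3 - <<'E'
from h import *
from station import arm
from scipy.optimize import least_squares
fs,fd=arm.grab_frame("scene"),arm.grab_frame("side")
A=[((-135,-135,12),62,220),((135,-135,12),225,493),((135,135,12),518,353),((-50,-185,325),67,85),((100,-185,325),182,272),((120,-125,12),232,472)]
B=[((135,135,12),37,426),((-135,135,12),205,568),((-135,-135,12),404,425),((-50,-185,325),385,110),((100,-185,325),272,57)]
ua=np.array([[270+u/4,165+v/4] for _,u,v in A]);ub=np.array([[160+u/3.3333,140+v/3.3333] for _,u,v in B])
gA=np.array([270+85/4,165+305/4]);gB=np.array([160+337/3.3333,140+142/3.3333])
bA=np.array([270+168/4,165+55/4]);bB=np.array([[160+335/3.3333,140+274/3.3333],[160+402/3.3333,140+242/3.3333]])
def res(p):
    return np.concatenate([proj(fs,W(p,[a[0] for a in A]))-ua,proj(fd,W(p,[b[0] for b in B]))-ub,proj(fs,W(p,grip(p[3],-222)))-gA,proj(fd,W(p,grip(p[3],-222)))-gB])
r=least_squares(res,[650,-150,-.5,1.3],loss="soft_l1")
print(r.x,r.cost);print(res(r.x).reshape(-1,2).round(1).tolist())
p=r.x
for q in(0,.1):print("bar",proj(fs,W(p,bar(q,-70)))-bA,proj(fd,W(p,[bar(q,-70),bar(q,-150)]))-bB)
print("grip",W(p,grip(p[3])),"bar",W(p,bar(0)),W(p,bar(.6)),"axle",W(p,[0,-195,155]))
for n,u,v,z in(("tina",410,407,78),("tape",287,405,45),("jar",257,478,130),("tinb",332,525,110),("capA",461,116,210),("capB",519,162,210)):print(n,ray(fs,u*.7,v*.7,z).round())
E
```

```text
Traceback (most recent call last):
ValueError: `f0` passed has more than 1 dimension.
```

```bash
cat > fit.py <<'E'
from h import *
from station import arm
from scipy.optimize import least_squares
fs,fd=arm.grab_frame("scene"),arm.grab_frame("side")
A=[((-135,-135,12),62,220),((135,-135,12),225,493),((135,135,12),518,353),((-50,-185,325),67,85),((100,-185,325),182,272),((120,-125,12),232,472)]
B=[((135,135,12),37,426),((-135,135,12),205,568),((-135,-135,12),404,425),((-50,-185,325),385,110),((100,-185,325),272,57)]
ua=np.array([[270+u/4,165+v/4] for _,u,v in A]);ub=np.array([[160+u/3.3333,140+v/3.3333] for _,u,v in B])
gA=np.array([270+85/4,165+305/4]);gB=np.array([160+337/3.3333,140+142/3.3333])
bA=np.array([270+168/4,165+55/4]);bB=np.array([[160+335/3.3333,140+274/3.3333],[160+402/3.3333,140+242/3.3333]])
def res(p):
    return np.concatenate([proj(fs,W(p,[a[0] for a in A]))-ua,proj(fd,W(p,[b[0] for b in B]))-ub,proj(fs,W(p,grip(p[3],-222)))-gA,proj(fd,W(p,grip(p[3],-222)))-gB]).ravel()
r=least_squares(res,[650,-150,-.5,1.3],loss="soft_l1")
print(r.x,r.cost);print(res(r.x).reshape(-1,2).round(1).tolist())
p=r.x
for q in(0,.1):print("bar",proj(fs,W(p,bar(q,-70)))-bA,proj(fd,W(p,[bar(q,-70),bar(q,-150)]))-bB)
print("grip",W(p,grip(p[3])),"bar",W(p,bar(0)),W(p,bar(.6)),"axle",W(p,[0,-195,155]))
for n,u,v,z in(("tina",410,407,78),("tape",287,405,45),("jar",257,478,130),("tinb",332,525,110),("capA",461,116,210),("capB",519,162,210)):print(n,ray(fs,u*.7,v*.7,z).round())
E
python3 fit.py
```

```text
[653.79000993 102.86231412  43.42362794 -86.44049444] 11.56079253488967
[[-0.5, -1.3], [0.6, -0.7], [1.1, -2.3], [-1.3, 0.8], [-0.5, 0.2], [-0.9, -1.1], [-2.9, -0.5], [-1.6, 0.9], [-0.0, -1.4], [-1.4, -0.8], [0.1, -0.7], [-1.6, 0.2], [-0.5, -0.6]]
bar [[-1.62181088 -0.08459124]] [[ 1.43883632  0.36739065]
 [-0.69554217 -1.04983043]]
bar [[-0.87244488 -3.22366487]] [[ 0.95794255 -4.35955731]
 [-1.0282004  -5.67133443]]
grip [[594.52485927 -84.15804683 230.5713339 ]] bar [[506.44833414  74.67666926 221.        ]] [[536.41475089  55.94474589 315.24257663]] axle [[550.42865864 -62.49013086 155.        ]]
tina [ 603. -162.   78.]
tape [ 380. -275.   45.]
jar [ 450. -433.  130.]
tinb [ 603. -428.  110.]
capA [353. 507. 210.]
capB [541. 436. 210.]
```

The stand fits at (653.8, 102.9) with yaw −0.559 rad and cradle 1.524. The residuals are about 1 px and the bar is confirmed down. I'll write a helper that gives the needed row to a stand-frame target.

```bash
cat >> h.py <<'E'
ST=(653.8,102.9,-.5587)
def to(P,lean=0,tilt=0,go=18.7,show=True):
    """row from the present pose to grasp point P (stand frame), lean outwards, tilt about stand y"""
    from station import arm
    s=arm.get_state();T=np.array(s["eef_rot"]);l=lean
    S=R.from_euler("z",ST[2]).as_matrix()
    D=S@R.from_euler("y",tilt).as_matrix()@np.array([[0,1,0],[np.cos(l),0,np.sin(l)],[np.sin(l),0,-np.cos(l)]])
    t=W(ST,P)[0]+D[:,2]*go
    d=T.T@(t-np.array(s["position"]));rv=R.from_matrix(T.T@D).as_rotvec()
    if show:print("row",d.round(1),rv.round(3),"n>=",max(np.linalg.norm(d)/50,np.linalg.norm(rv)/.15).round(1))
def now():
    from station import arm
    s=arm.get_state();S=R.from_euler("z",ST[2]).as_matrix();T=np.array(s["eef_rot"])
    g=S.T@(np.array(s["position"])-T[:,2]*18.7-[ST[0],ST[1],0])
    print("t",s["time_s"],"grasp(stand)",g.round(1),"F(stand)",(S.T@s["wrist_force"]).round(1),"w",round(s["width"],1),"ff",round(s["finger_force"],1),"j",np.round(s["joints"],2).tolist())
    return g
E
python3 -c "
from h import *
now();b=bar(0);b[2]+=190;to(b);b[2]-=190;to(b)"
```

```text
t 0.3 grasp(stand) [   2.2 -762.2  249.8] F(stand) [-0.8  0.1 -0.6] w 85.1 ff 0.0 j [-1.36, 0.1, 0.1, 1.56, -0.0, 1.35]
row [ 491.1 -455.4 -161. ] [-0.    -0.    -0.579] n>= 13.8
row [ 491.1 -455.4   29. ] [-0.    -0.    -0.579] n>= 13.4
```

```bash
python3 drive.py '[{"trans":[30, -30, -30], "rot":[0, 0, -0.1]}, {"trans":[60, -55, -60], "rot":[0, 0, -0.2]}, {"trans":[90, -85, -90], "rot":[0, 0, -0.3]}, {"trans":[120, -115, -120], "rot":[0, 0, -0.4]}, {"trans":[150, -145, -155], "rot":[0, 0, -0.5]}, {"trans":[185, -175, -161], "rot":[0, 0, -0.579]}, {"trans":[220, -205, -161], "rot":[0, 0, -0.579]}, {"trans":[255, -235, -161], "rot":[0, 0, -0.579]}]' 85; python3 -c "
from h import *
now();b=bar(0);b[2]+=190;to(b)"
```

```text
time_s: 1.1
position: [385.1, -222.7, 393.1]
eef_rot: [[0.531, 0.848, 0.001], [0.848, -0.531, -0.001], [-0.0, 0.002, -1.0]]
wrist_force: [-0.2, -1.0, -0.3]
width: 84.9
finger_force: 0.0
t 1.1 grasp(stand) [ -55.3 -418.5  411.8] F(stand) [ 0.4 -0.9 -0.3] w 84.9 ff 0.0 j [-0.82, -0.26, 0.06, 1.88, 0.0, 1.31]
row [316.5 -55.    0.6] [ 0.002  0.    -0.001] n>= 6.4
```

```bash
python3 drive.py '[{"trans":[50, -8, 0]}, {"trans":[100, -16, 0]}, {"trans":[150, -25, 0]}, {"trans":[200, -34, 0]}, {"trans":[245, -43, 0]}, {"trans":[285, -51, 0]}, {"trans":[316, -55, 0]}, {"trans":[316, -55, 0]}]'; python3 -c "
from h import *
now();to(bar(0))"
```

```text
time_s: 1.9
position: [506.2, 75.8, 391.7]
eef_rot: [[0.527, 0.85, -0.001], [0.85, -0.527, 0.001], [0.0, -0.001, -1.0]]
wrist_force: [-0.8, -0.4, -0.5]
width: 84.9
finger_force: 0.0
t 1.9 grasp(stand) [-110.8 -101.3  410.4] F(stand) [-0.5 -0.7 -0.5] w 84.9 ff 0.0 j [-0.11, -0.06, 0.23, 1.86, 0.0, 2.02]
row [ -0.8   1.  189.4] [-0.001 -0.     0.004] n>= 3.8
```

Run:
```python
from h import *
from station import arm
import cv2
f=arm.grab_frame("wrist");print(np.round(f["hand_eye"],3).tolist(),f["fx"])
cv2.imwrite("pics/w1.png",f["image"][:,:,::-1])
# predicted pixels of the bar ends
s=arm.get_state();H=np.eye(4);H[:3,:3]=s["eef_rot"];H[:3,3]=s["position"];g=dict(f);g["extrinsics"]=H@np.array(f["hand_eye"])
print(proj(g,W(ST,[bar(0,-70),bar(0,-102),bar(0,-150)])).round(1))
```

```text
[[-0.0, 0.962, 0.273, 69.257], [1.0, 0.0, -0.0, -0.639], [-0.0, 0.273, -0.962, -142.85], [0.0, 0.0, 0.0, 1.0]] 372.04725536528144
[[278.7 152.1]
 [278.6 189.4]
 [278.4 241.8]]
```

View pics/w1.png

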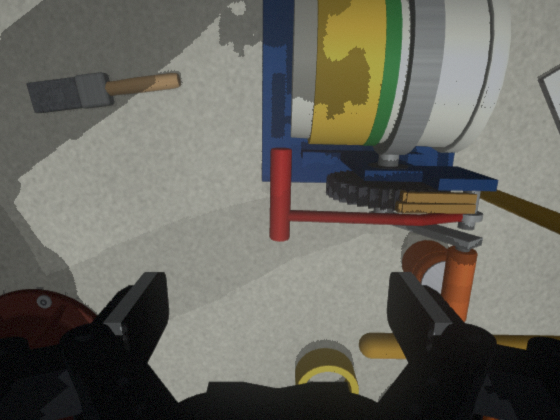

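The wrist view shows the bar from (281,149) to (280,241) and its rod at row 216. The predicted ends were (279,152) and (278,242), so the fit is good to about 1 mm. I'm descending to grasp.

```bash
python3 drive.py '[{"trans":[0, 0, 45]}, {"trans":[0, 0, 90]}, {"trans":[0, 0, 135]}, {"trans":[0, 1, 170]}, {"trans":[0, 1, 189]}, {"trans":[0, 1, 189]}]' 60; python3 -c "
from h import *
now()"; python3 drive.py '[{}, {}, {}, {}, {}, {}]' 0; python3 -c "
from h import *
g=now()
q0=np.arctan2(10,170)
for q in(.1,.2,.3,.4,.5,.6,.63):d=np.array(bar(q))-bar(0);print(q,d.round(1))"
```

```text
time_s: 2.55
position: [504.6, 71.3, 200.4]
eef_rot: [[0.531, 0.847, -0.005], [0.847, -0.531, 0.0], [-0.002, -0.004, -1.0]]
wrist_force: [0.1, -0.3, 0.2]
width: 59.9
finger_force: 0.0
t 2.55 grasp(stand) [-109.7 -105.8  219.1] F(stand) [ 0.2 -0.2  0.2] w 59.9 ff 0.0 j [-0.12, -0.17, -0.23, 1.52, -0.0, 2.01]
time_s: 3.15
position: [506.4, 72.4, 205.2]
eef_rot: [[0.53, 0.848, 0.001], [0.848, -0.53, 0.0], [0.001, 0.001, -1.0]]
wrist_force: [-5.8, 3.0, 6.8]
width: 16.1
finger_force: 58.5
t 3.15 grasp(stand) [-108.8 -104.1  223.9] F(stand) [-6.5 -0.5  6.8] w 16.1 ff 58.5 j [-0.11, -0.17, -0.22, 1.52, 0.0, 2.02]
0.1 [ 1.8  0.  16.9]
0.2 [ 5.4  0.  33.6]
0.3 [10.5  0.  49.8]
0.4 [17.3  0.  65.4]
0.5 [25.6  0.  80.3]
0.6 [35.3  0.  94.2]
0.63 [38.5  0.  98.2]
```

```bash
python3 drive.py '[{"trans":[0, 0.5, -8]}, {"trans":[0, 2, -17]}, {"trans":[0, 3, -25]}, {"trans":[0, 5, -34]}, {"trans":[0, 7.5, -42]}, {"trans":[0, 10.5, -50]}, {"trans":[0, 14, -58]}, {"trans":[0, 17, -65]}]'; python3 drive.py '[{"trans":[0, 4, -7.5]}, {"trans":[0, 8, -15]}, {"trans":[0, 12, -21]}, {"trans":[0, 17, -28]}, {"trans":[0, 19, -31]}, {"trans":[0, 20, -32.5]}, {"trans":[0, 20, -32.5]}]'; python3 -c "
from h import *
g=now();print(bar(.6),bar(.55))"
```

```text
time_s: 3.95
position: [519.0, 64.2, 268.9]
eef_rot: [[0.53, 0.848, -0.004], [0.848, -0.53, 0.002], [-0.0, -0.005, -1.0]]
wrist_force: [-14.7, 9.3, 0.5]
width: 16.0
finger_force: 58.6
time_s: 4.65
position: [535.1, 53.9, 302.7]
eef_rot: [[0.529, 0.848, -0.004], [0.848, -0.529, 0.002], [-0.0, -0.005, -1.0]]
wrist_force: [-20.5, 8.4, 10.0]
width: 15.9
finger_force: 58.5
t 4.65 grasp(stand) [ -74.6 -104.5  321.4] F(stand) [-21.8  -3.8  10. ] w 15.9 ff 58.5 j [-0.14, -0.05, 0.07, 1.7, 0.0, 1.98]
[np.float64(-74.66062980069496), -102, np.float64(315.2425766262528)] [np.float64(-79.70229646080936), -102, np.float64(308.3820741388071)]
```

```bash
python3 drive.py '[{}, {}, {}, {"trans":[0, 0, -40]}, {"trans":[0, 0, -80]}, {"trans":[0, 0, -120]}]' 60;  python3 - <<'E'
from h import *
from station import arm
import cv2
now()
s=arm.get_state();f=arm.grab_frame("wrist")
H=np.eye(4);H[:3,:3]=s["eef_rot"];H[:3,3]=s["position"];f["extrinsics"]=H@np.array(f["hand_eye"])
a=arm.grab_frame("side")
for q in(.5,.55,.6):print(q,proj(f,W(ST,[bar(q,-70),bar(q,-150)])).round(1).tolist(),((proj(a,W(ST,[bar(q,-70),bar(q,-150)]))-[160,120])*3.3333).round(1).tolist())
b=cv2.resize(a["image"][120:260,160:300,::-1],(560,560),interpolation=cv2.INTER_CUBIC)
cv2.imwrite("pics/m2.png",np.hstack([cv2.resize(f["image"][:,:,::-1],(400,300)),cv2.resize(b[:466],(360,300))]))
for q in(.5,.6):print(q,(proj(f,W(ST,[bar(q,-70),bar(q,-150)]))*.714).round(1).tolist(),((proj(a,W(ST,[bar(q,-70),bar(q,-150)]))-[160,120])*[360/140,300/116.5]+[400,0]).round(1).tolist())
E
```

```text
time_s: 5.25
position: [537.7, 52.2, 422.4]
eef_rot: [[0.531, 0.848, 0.001], [0.848, -0.531, -0.001], [-0.0, 0.001, -1.0]]
wrist_force: [1.8, -0.8, -0.2]
width: 59.9
finger_force: 0.0
t 5.25 grasp(stand) [ -71.6 -104.5  441.1] F(stand) [ 1.9  0.2 -0.2] w 59.9 ff 0.0 j [-0.15, 0.07, 0.42, 1.92, -0.0, 1.98]
0.5 [[259.9, 157.9], [261.3, 262.5]] [[318.6, 257.5], [380.9, 223.2]]
0.55 [[266.3, 159.3], [267.2, 266.3]] [[314.7, 248.8], [377.3, 214.7]]
0.6 [[273.5, 160.7], [273.9, 270.2]] [[310.6, 240.1], [373.4, 206.3]]
0.5 [[185.6, 112.8], [186.6, 187.4]] [[645.8, 199.0], [693.9, 172.4]]
0.6 [[195.3, 114.7], [195.5, 192.9]] [[639.6, 185.5], [688.1, 159.4]]
```

View pics/m2.png

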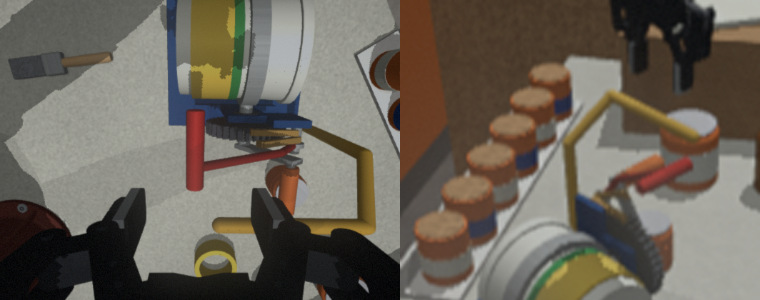

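The bar sits at about column 195, rows 110–190, which matches q=0.6, so the handle is fully up. Next is the crank, with the tool leaning 45°.

```bash
python3 -c "
from h import *
l=np.radians(45);g=np.array(grip(1.524,-195));b=np.array([0,-np.sin(l),np.cos(l)])
to(g+b*140,l);to(g,l)"
```

```text
row [-177.   118.4  111.1] [0.008 0.782 0.003] n>= 5.2
row [-78.4 117.5 210.4] [0.008 0.782 0.003] n>= 5.2
```

```bash
python3 drive.py '[{"trans":[-45, 15, 0], "rot":[0, 0.1, 0]}, {"trans":[-90, 40, 0], "rot":[0, 0.24, 0]}, {"trans":[-130, 70, 10], "rot":[0, 0.38, 0]}, {"trans":[-165, 95, 35], "rot":[0, 0.52, 0]}, {"trans":[-177, 118, 70], "rot":[0, 0.66, 0]}, {"trans":[-177, 118, 111], "rot":[0, 0.78, 0]}, {"trans":[-177, 118, 111], "rot":[0, 0.782, 0]}, {"trans":[-177, 118, 111], "rot":[0, 0.782, 0]}]' 60; python3 -c "
from h import *
now()
l=np.radians(45);to(grip(1.524,-195),l)"
```

```text
time_s: 6.15
position: [543.4, -160.4, 309.3]
eef_rot: [[0.379, 0.847, 0.372], [0.6, -0.532, 0.597], [0.704, -0.003, -0.71]]
wrist_force: [0.0, 0.2, 1.3]
width: 60.1
finger_force: 0.0
t 6.15 grasp(stand) [  46.  -294.9  322.6] F(stand) [-0.1  0.2  1.3] w 60.1 ff 0.0 j [-0.91, 0.08, 0.04, 1.86, 0.72, 1.1]
row [  6.3   3.  135.7] [-0.001  0.004 -0.003] n>= 2.7
```

```bash
python3 drive.py '[{"trans":[2, 1, 40]}, {"trans":[4, 2, 75]}, {"trans":[6, 3, 105]}, {"trans":[6, 3, 125]}, {"trans":[6, 3, 136]}, {"trans":[6, 3, 136]}]'; python3 -c "
from h import *
now();to(grip(1.524,-195),np.radians(45))"; python3 drive.py '[{}, {}, {}, {}, {}]' 0; python3 -c "
from h import *
now();to(grip(1.524,-195),np.radians(45))"
```

```text
time_s: 6.75
position: [600.8, -75.7, 220.3]
eef_rot: [[0.372, 0.849, 0.374], [0.606, -0.528, 0.596], [0.703, 0.005, -0.711]]
wrist_force: [0.3, 0.2, -0.4]
width: 60.1
finger_force: 0.0
t 6.75 grasp(stand) [  49.7 -192.7  233.6] F(stand) [ 0.2  0.4 -0.4] w 60.1 ff 0.0 j [-0.72, 0.02, -0.17, 1.54, 0.77, 1.34]
row [-3.6 -0.8  0.5] [0.001 0.005 0.005] n>= 0.1
time_s: 7.25
position: [600.3, -78.3, 218.9]
eef_rot: [[0.376, 0.847, 0.376], [0.602, -0.532, 0.596], [0.705, 0.003, -0.709]]
wrist_force: [-0.1, -4.3, 5.9]
width: 22.6
finger_force: 58.8
t 7.25 grasp(stand) [  50.6 -195.2  232.2] F(stand) [ 2.2 -3.6  5.9] w 22.6 ff 58.8 j [-0.73, 0.03, -0.17, 1.54, 0.77, 1.34]
row [-0.9 -1.8  1.2] [0.003 0.003 0.001] n>= 0.0
```

```bash
cat > t.py <<'E'
from h import *
import sys
a0,*A=map(float,sys.argv[1:])
for a in A:
    dx,dz=90*(np.sin(a)-np.sin(a0)),90*(np.cos(a)-np.cos(a0));k=.7071*dz
    print(a,"%.1f %.1f %.1f 0 0 0;"%(k,dx,-k))
E
python3 t.py .574 .61 .65 .69 .73 .76
```

```text
0.61 -1.3 2.7 1.3 0 0 0;
0.65 -2.8 5.6 2.8 0 0 0;
0.69 -4.4 8.4 4.4 0 0 0;
0.73 -6.0 11.1 6.0 0 0 0;
0.76 -7.3 13.1 7.3 0 0 0;
```

```bash
python3 drive.py '[{"trans":[-1.3, 2.7, 1.3]}, {"trans":[-2.8, 5.6, 2.8]}, {"trans":[-4.4, 8.4, 4.4]}, {"trans":[-6, 11.1, 6]}, {"trans":[-7.3, 13.1, 7.3]}, {"trans":[-7.3, 13.1, 7.3]}, {"trans":[-7.3, 13.1, 7.3]}, {"trans":[-7.3, 13.1, 7.3]}]'
python3 - <<'E'
from h import *
from station import arm
import cv2
g=now();print("a",np.arctan2(g[0],g[2]-155),np.hypot(g[0],g[2]-155))
a=arm.grab_frame("scene")["image"][165:305,270:410,::-1];b=arm.grab_frame("side")["image"][130:270,170:310,::-1]
cv2.imwrite("pics/m3.png",cv2.resize(np.hstack([a,b]),(800,400),interpolation=cv2.INTER_CUBIC))
E
```

```text
time_s: 8.05
position: [610.7, -84.9, 208.8]
eef_rot: [[0.377, 0.847, 0.375], [0.601, -0.532, 0.596], [0.705, 0.001, -0.71]]
wrist_force: [-8.3, -3.9, 11.4]
width: 22.5
finger_force: 59.9
t 8.05 grasp(stand) [  63.  -195.3  222.1] F(stand) [-5.  -7.7 11.4] w 22.5 ff 59.9 j [-0.72, 0.07, -0.15, 1.52, 0.77, 1.34]
a 0.7538536648054022 91.97287389326317
```

View pics/m3.png

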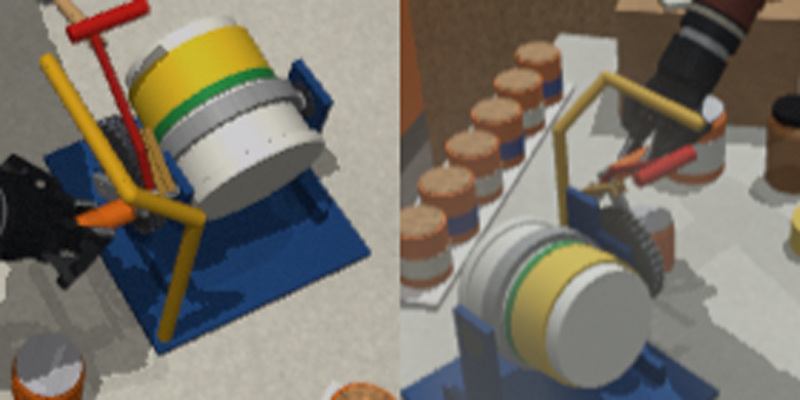

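The crank has been wound to a≈0.754, the hand carries the load and the handle is still up. I'm turning it back at about 0.4 rad/s.

```bash
for s in .76 .44 .12 -.20 -.52; do echo; python3 -c "print(*[round($s-.04*i,2) for i in range(9)])" | xargs python3 t.py; done; python3 t.py -.84 -.88 -.91 -.94 -.96 -.98 -1
```

```text
0.72 1.7 -2.7 -1.7 0 0 0;
0.68 3.4 -5.4 -3.4 0 0 0;
0.64 4.9 -8.3 -4.9 0 0 0;
0.6 6.4 -11.2 -6.4 0 0 0;
0.56 7.8 -14.2 -7.8 0 0 0;
0.52 9.1 -17.3 -9.1 0 0 0;
0.48 10.3 -20.4 -10.3 0 0 0;
0.44 11.4 -23.7 -11.4 0 0 0;

0.4 1.0 -3.3 -1.0 0 0 0;
0.36 2.0 -6.6 -2.0 0 0 0;
0.32 2.8 -10.0 -2.8 0 0 0;
0.28 3.6 -13.5 -3.6 0 0 0;
0.24 4.2 -16.9 -4.2 0 0 0;
0.2 4.8 -20.5 -4.8 0 0 0;
0.16 5.2 -24.0 -5.2 0 0 0;
0.12 5.6 -27.6 -5.6 0 0 0;

0.08 0.3 -3.6 -0.3 0 0 0;
0.04 0.4 -7.2 -0.4 0 0 0;
0.0 0.5 -10.8 -0.5 0 0 0;
-0.04 0.4 -14.4 -0.4 0 0 0;
-0.08 0.3 -18.0 -0.3 0 0 0;
-0.12 0.0 -21.5 -0.0 0 0 0;
-0.16 -0.4 -25.1 0.4 0 0 0;
-0.2 -0.8 -28.7 0.8 0 0 0;

-0.24 -0.6 -3.5 0.6 0 0 0;
-0.28 -1.2 -7.0 1.2 0 0 0;
-0.32 -2.0 -10.4 2.0 0 0 0;
-0.36 -2.8 -13.8 2.8 0 0 0;
-0.4 -3.8 -17.2 3.8 0 0 0;
-0.44 -4.8 -20.5 4.8 0 0 0;
-0.48 -5.9 -23.7 5.9 0 0 0;
-0.52 -7.1 -26.8 7.1 0 0 0;

-0.56 -1.3 -3.1 1.3 0 0 0;
-0.6 -2.7 -6.1 2.7 0 0 0;
-0.64 -4.2 -9.0 4.2 0 0 0;
-0.68 -5.7 -11.9 5.7 0 0 0;
-0.72 -7.4 -14.6 7.4 0 0 0;
-0.76 -9.1 -17.3 9.1 0 0 0;
-0.8 -10.9 -19.8 10.9 0 0 0;
-0.84 -12.8 -22.3 12.8 0 0 0;
-0.88 -1.9 -2.3 1.9 0 0 0;
-0.91 -3.4 -4.0 3.4 0 0 0;
-0.94 -4.9 -5.7 4.9 0 0 0;
-0.96 -6.0 -6.7 6.0 0 0 0;
-0.98 -7.0 -7.7 7.0 0 0 0;
-1.0 -8.1 -8.7 8.1 0 0 0;
```

```bash
cat > n.py <<'E'
from h import *
g=now();print("a",np.arctan2(g[0],g[2]-155),np.hypot(g[0],g[2]-155))
E
python3 drive.py '[{"trans":[1.7, -2.7, -1.7]}, {"trans":[3.4, -5.4, -3.4]}, {"trans":[4.9, -8.3, -4.9]}, {"trans":[6.4, -11.2, -6.4]}]' >/dev/null; python3 n.py; python3 drive.py '[{"trans":[1.4, -3, -1.4]}, {"trans":[2.7, -6.1, -2.7]}, {"trans":[3.9, -9.2, -3.9]}, {"trans":[5, -12.5, -5]}]' >/dev/null; python3 n.py
```

```text
t 8.55 grasp(stand) [  51.6 -195.1  231.4] F(stand) [-5.2 -7.3 12.3] w 22.5 ff 59.8 j [-0.73, 0.03, -0.17, 1.54, 0.77, 1.34]
a 0.5943147692473969 92.189452357978
t 8.95 grasp(stand) [  39.1 -195.   238.7] F(stand) [-6.2 -8.5 14.4] w 22.7 ff 59.9 j [-0.73, -0.01, -0.19, 1.55, 0.77, 1.33]
a 0.43701414729268645 92.35182658342114
```

The pawl is clear: the crank has passed more than one tooth below its start and the load stays smooth. Continuing.

```bash
python3 drive.py '[{"trans":[1, -3.3, -1]}, {"trans":[2, -6.6, -2]}, {"trans":[2.8, -10, -2.8]}, {"trans":[3.6, -13.5, -3.6]}, {"trans":[4.2, -16.9, -4.2]}, {"trans":[4.8, -20.5, -4.8]}, {"trans":[5.2, -24, -5.2]}, {"trans":[5.6, -27.6, -5.6]}]' >/dev/null; python3 n.py; python3 drive.py '[{"trans":[0.3, -3.6, -0.3]}, {"trans":[0.4, -7.2, -0.4]}, {"trans":[0.5, -10.8, -0.5]}, {"trans":[0.4, -14.4, -0.4]}, {"trans":[0.3, -18, -0.3]}, {"trans":[0, -21.5, 0]}, {"trans":[-0.4, -25.1, 0.4]}, {"trans":[-0.8, -28.7, 0.8]}]' >/dev/null; python3 n.py
```

```text
t 9.75 grasp(stand) [  11.2 -194.6  246.9] F(stand) [-8.6 -7.4 16.3] w 21.8 ff 60.2 j [-0.74, -0.09, -0.26, 1.58, 0.77, 1.32]
a 0.12088146236200736 92.55442624857339
t 10.55 grasp(stand) [ -18.2 -194.2  245.7] F(stand) [-12.1  -5.5  17.8] w 22.7 ff 60.3 j [-0.75, -0.18, -0.34, 1.59, 0.77, 1.31]
a -0.19777512482203594 92.46543098973991
```

```bash
python3 drive.py '[{"trans":[-0.6, -3.5, 0.6]}, {"trans":[-1.2, -7, 1.2]}, {"trans":[-2, -10.4, 2]}, {"trans":[-2.8, -13.8, 2.8]}, {"trans":[-3.8, -17.2, 3.8]}, {"trans":[-4.8, -20.5, 4.8]}, {"trans":[-5.9, -23.7, 5.9]}, {"trans":[-7.1, -26.8, 7.1]}]' >/dev/null; python3 n.py
```

```text
t 11.35 grasp(stand) [ -45.9 -193.9  234.8] F(stand) [-16.6  -4.2  15.7] w 22.4 ff 60.1 j [-0.76, -0.26, -0.43, 1.6, 0.76, 1.29]
a -0.5218405171387177 92.08057371110667
```

```bash
python3 drive.py '[{"trans":[-1, -3.3, 1]}, {"trans":[-2.3, -6.5, 2.3]}, {"trans":[-3.6, -9.5, 3.6]}, {"trans":[-5, -12.5, 5]}, {"trans":[-6.6, -15.3, 6.6]}, {"trans":[-8.2, -18.2, 8.2]}, {"trans":[-9.8, -20.7, 9.8]}, {"trans":[-11.7, -23.3, 11.7]}]' >/dev/null; python3 n.py; python3 drive.py '[{"trans":[-1, -1.2, 1]}, {"trans":[-1.9, -2.3, 1.9]}, {"trans":[-2.7, -3.2, 2.7]}, {"trans":[-3.4, -4, 3.4]}, {"trans":[-3.4, -4, 3.4]}]' >/dev/null; python3 n.py
```

```text
t 12.15 grasp(stand) [ -68.4 -193.7  216.4] F(stand) [ 2.5 13.1 -5.5] w 22.4 ff 59.2 j [-0.77, -0.32, -0.52, 1.58, 0.76, 1.27]
a -0.8394665880771844 91.91102092193113
t 12.65 grasp(stand) [ -72.2 -193.6  211.6] F(stand) [ 3.  14.3 -5.4] w 22.3 ff 59.3 j [-0.77, -0.33, -0.53, 1.58, 0.76, 1.27]
a -0.9058609299645002 91.76331277042651
```

Run:
```python
from h import *
from station import arm
import cv2
a=arm.grab_frame("scene")["image"][145:305,250:410,::-1];b=arm.grab_frame("side")["image"][110:270,170:330,::-1]
cv2.imwrite("pics/m4.png",cv2.resize(np.hstack([a,b]),(800,400),interpolation=cv2.INTER_CUBIC))
s=arm.get_state();print(np.round(s["ft_torque"],2),R.from_euler("z",-ST[2]).apply(s["ft_torque"]).round(2))
```

```text
[ 0.03 -0.54 -0.71] [ 0.31 -0.44 -0.71]
```

View pics/m4.png

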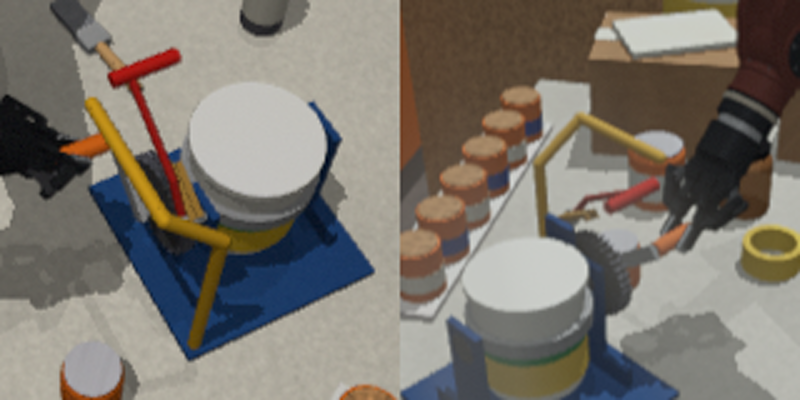

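The picture shows the pail almost upright, the handle up, the grip still held and nothing touching the guard or tin. I'm easing on to the stop.

```bash
python3 drive.py '[{"trans":[-0.7, -0.8, 0.7]}, {"trans":[-1.5, -1.6, 1.5]}, {"trans":[-1.5, -1.6, 1.5]}]' >/dev/null; python3 n.py; python3 drive.py '[{"trans":[-0.7, -0.8, 0.7]}, {"trans":[-1.5, -1.6, 1.5]}, {"trans":[-1.5, -1.6, 1.5]}]' >/dev/null; python3 n.py;python3 drive.py '[{"trans":[-0.7, -0.8, 0.7]}, {"trans":[-1.5, -1.6, 1.5]}, {"trans":[-1.5, -1.6, 1.5]}]' >/dev/null; python3 n.py
```

```text
t 13.05 grasp(stand) [ -73.3 -193.6  210.1] F(stand) [ 4.7 14.1 -3. ] w 22.5 ff 59.4 j [-0.77, -0.34, -0.54, 1.58, 0.76, 1.27]
a -0.9259068772243891 91.7309310923658
t 13.35 grasp(stand) [ -73.4 -193.6  210. ] F(stand) [ 7.7 12.8  6.2] w 22.1 ff 60.2 j [-0.78, -0.34, -0.55, 1.57, 0.76, 1.27]
a -0.9278595317150312 91.69951878678913
t 13.65 grasp(stand) [ -73.4 -193.6  209.8] F(stand) [12.   9.7 16.2] w 22.6 ff 61.1 j [-0.78, -0.35, -0.55, 1.57, 0.77, 1.27]
a -0.9294678237005027 91.6594493058168
```

At the stop, the angle no longer changes and the force builds. I'm releasing and backing out along the tool axis.

```bash
python3 drive.py '[{}, {}, {}, {"trans":[0, 0, -40]}, {"trans":[0, 0, -80]}, {"trans":[0, 0, -120]}, {"trans":[0, 0, -150]}]' 60 >/dev/null; python3 n.py; python3 -c "
from h import *
b=np.array(bar(.6));to(b+[0,-150,150]);to(b+[0,0,100]);to(b)"
```

```text
t 14.35 grasp(stand) [ -76.7 -301.5  313.3] F(stand) [ 0.3 -0.4 -0.5] w 59.8 ff 0.0 j [-1.03, -0.26, -0.31, 1.94, 0.68, 0.95]
a -0.4511187870885572 175.87917869155007
row [129.    2.  -78.4] [ 0.    -0.782 -0.001] n>= 5.2
row [200.2   1.8  62.8] [ 0.    -0.782 -0.001] n>= 5.2
row [129.8   1.9 133.8] [ 0.    -0.782 -0.001] n>= 5.2
```

```bash
python3 drive.py '[{"trans":[25, 0, -30], "rot":[0, -0.12, 0]}, {"trans":[50, 1, -55], "rot":[0, -0.25, 0]}, {"trans":[75, 1, -70], "rot":[0, -0.39, 0]}, {"trans":[100, 2, -78], "rot":[0, -0.53, 0]}, {"trans":[129, 2, -78], "rot":[0, -0.67, 0]}, {"trans":[129, 2, -78], "rot":[0, -0.782, 0]}, {"trans":[129, 2, -78], "rot":[0, -0.782, 0]}]' >/dev/null; python3 n.py; python3 -c "
from h import *
b=np.array(bar(.6));to(b+[0,0,110]);to(b)"
```

```text
t 15.05 grasp(stand) [ -74.9 -248.2  464.1] F(stand) [-0.2  0.2 -1.4] w 60.0 ff 0.0 j [-0.43, -0.13, 0.27, 1.97, -0.0, 1.7]
a -0.23786512317281083 318.0135405473857
row [146.3   0.9  38.4] [0.    0.003 0.005] n>= 3.0
row [146.6   0.9 148.4] [0.    0.003 0.005] n>= 4.2
```

```bash
python3 drive.py '[{"trans":[48, 0, 0]}, {"trans":[96, 0, 0]}, {"trans":[135, 1, 5]}, {"trans":[146, 1, 40]}, {"trans":[146, 1, 85]}, {"trans":[146, 1, 125]}, {"trans":[146, 1, 147]}, {"trans":[146, 1, 147]}]' 55 >/dev/null; python3 n.py; python3 drive.py '[{}, {}, {}, {}, {}]' 0 >/dev/null; python3 n.py; python3 -c "
from h import *
for q in np.arange(.55,-.04,-.05):d=np.array(bar(q))-bar(.6);print(q.round(2),d.round(1))"
```

```text
t 15.85 grasp(stand) [ -74.8 -106.   312.2] F(stand) [ 0.2 -0.   0. ] w 55.2 ff 0.0 j [-0.15, -0.06, 0.05, 1.68, 0.0, 1.98]
a -0.44384251341340314 174.08517438444474
t 16.35 grasp(stand) [ -74.6 -104.5  318.8] F(stand) [-10.5  -3.5   7.8] w 15.9 ff 58.9 j [-0.14, -0.06, 0.06, 1.69, 0.0, 1.99]
a -0.42736549926490813 179.9959850203857
0.55 [-5.   0.  -6.9]
0.5 [ -9.7   0.  -14. ]
0.45 [-14.1   0.  -21.3]
0.4 [-18.    0.  -28.8]
0.35 [-21.6   0.  -36.6]
0.3 [-24.8   0.  -44.5]
0.25 [-27.6   0.  -52.5]
0.2 [-30.    0.  -60.7]
0.15 [-31.9   0.  -69. ]
0.1 [-33.5   0.  -77.3]
0.05 [-34.6   0.  -85.8]
-0.0 [-35.3   0.  -94.2]
```

```bash
python3 drive.py '[{"trans":[0, -5, 7]}, {"trans":[0, -9.7, 14]}, {"trans":[0, -14, 21.3]}, {"trans":[0, -18, 28.8]}, {"trans":[0, -21.6, 36.6]}, {"trans":[0, -24.8, 44.5]}, {"trans":[0, -27.6, 52.5]}, {"trans":[0, -30, 60.7]}]' >/dev/null; python3 n.py;  python3 drive.py '[{"trans":[0, -2, 8.3]}, {"trans":[0, -3.5, 16.6]}, {"trans":[0, -4.6, 25.1]}, {"trans":[0, -5.3, 33.5]}, {"trans":[0, -5.3, 36.5]}, {"trans":[0, -5.3, 36.5]}]' >/dev/null; python3 n.py
```

```text
t 17.15 grasp(stand) [-103.  -104.1  258. ] F(stand) [-1.2 -0.4  4.2] w 16.0 ff 63.2 j [-0.12, -0.15, -0.14, 1.58, 0.0, 2.01]
a -0.7854883998111911 145.7015714029209
t 17.75 grasp(stand) [-108.7 -104.   221.1] F(stand) [-5.  -1.  11.8] w 16.2 ff 67.1 j [-0.11, -0.17, -0.23, 1.52, 0.0, 2.01]
a -1.0248270015994623 127.23922059275547
```

```bash
python3 drive.py '[{"trans":[0, 0, 2]}, {"trans":[0, 0, 4]}, {"trans":[0, 0, 4]}]' >/dev/null; python3 n.py; python3 drive.py '[{"trans":[0, 0, -3]}, {"trans":[0, 0, -3]}, {"trans":[0, 0, -3]}, {"trans":[0, 0, -3]}, {"trans":[0, 0, -45]}, {"trans":[0, 0, -90]}, {"trans":[0, 0, -140]}, {"trans":[0, 0, -190]}]' 60 >/dev/null; python3 n.py; python3 drive.py '[{"trans":[-40, 0, 0]}, {"trans":[-80, 0, 0]}, {"trans":[-120, 0, 0]}, {"trans":[-160, 0, 0]}, {"trans":[-160, 0, 0]}]' >/dev/null
python3 - <<'E'
from h import *
from station import arm
import cv2
now()
A=arm.grab_frame("scene");B=arm.grab_frame("side")
cv2.imwrite("pics/m5.png",cv2.resize(np.hstack([A["image"][145:305,250:410,::-1],B["image"][110:270,170:330,::-1]]),(800,400),interpolation=cv2.INTER_CUBIC))
cv2.imwrite("pics/m6.png",A["image"][:,:,::-1])
for q in(0,.1):print(q,((proj(A,W(ST,[bar(q,-70),bar(q,-150)]))-[250,145])*2.5).round(1).tolist(),((proj(B,W(ST,[bar(q,-70),bar(q,-150)]))-[170,110])*2.5+[400,0]).round(1).tolist())
for c in(0,.1):print(c,((proj(A,W(ST,grip(c,-222)))-[250,145])*2.5).round(1),((proj(B,W(ST,grip(c,-222)))-[170,110])*2.5+[400,0]).round(1))
E
```

```text
t 18.05 grasp(stand) [-108.6 -103.9  220.5] F(stand) [-16.9  -6.4  37.9] w 15.7 ff 69.9 j [-0.11, -0.18, -0.23, 1.51, 0.0, 2.02]
a -1.028039271829126 126.88317411751005
t 18.85 grasp(stand) [-109.1 -104.5  406.8] F(stand) [1.2 0.8 0.4] w 59.9 ff 0.0 j [-0.11, -0.06, 0.22, 1.85, -0.0, 2.01]
a -0.4088340908571566 274.4036355432622
t 19.35 grasp(stand) [-108.5 -267.7  405.3] F(stand) [-0.7 -0.5  0.1] w 60.0 ff 0.0 j [-0.47, -0.32, -0.01, 1.88, -0.0, 1.67]
0 [[151.0, 84.1], [89.6, 109.5]] [[629.8, 281.4], [674.8, 253.9]]
0.1 [[152.8, 76.3], [90.6, 101.8]] [[628.6, 269.6], [673.9, 242.3]]
0 [[ 47.2 164.4]] [[691.1 228.4]]
0.1 [[ 49.3 164.8]] [[688.2 222.4]]
```

View pics/m5.png

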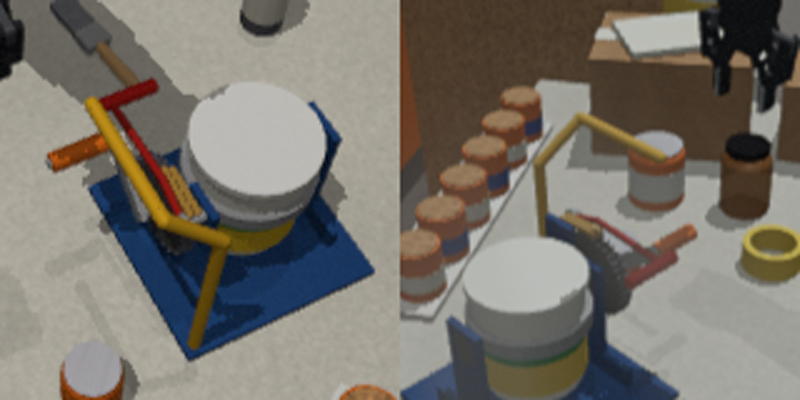

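View pics/m6.png

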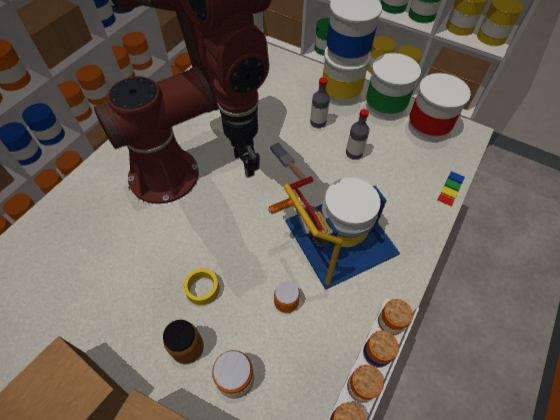

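The bar ends at (156,85) in the scene crop and (635,283) in the side crop, which matches handle angle 0. The grip end at (52,163) and (692,231) matches cradle 0. The pail is upright, the bystanders are where they were, and the arm is clear.

```bash
python3 -c "
from station import arm
print(arm.job_done())"
```

```text
the job is handed in; nothing more can be done
None
```

The job is handed in at about 19.5 s with no verdict returned: I lifted the pawl handle, wound the crank on until the pawl cleared, turned it back at about 0.4 rad/s until the pail was upright against its stop, then put the handle fully down, and the last pictures show the other goods where they were.

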